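Shut off and open the bench air filter for service

TASK

Open up the air filter for service. First shut off its air by turning the lever on the ball valve fully across the pipe; then squeeze the two side tabs of the filter's cap towards each other, keep them squeezed while you turn the cap anticlockwise until you feel its stop, without wrenching it, and lift it straight off. Set the cap down gently, tabs upward, inside the empty steel tray, leave the valve shut and do not knock the other things about.

Things in the scene. Friction and masses are not known exactly. Their poses are not given: they have to be found in the camera images.
- filter: Fixed bench air filter of bare cast aluminium on a dark steel plate (100 x 258 x 8 mm), round gauge on its +y side. Origin on the bench under the bowl's axis; z up. Bowl 76 mm across, shoulder 92 mm across and 100 mm above the bench; on it a neck 58 mm across and 36 mm tall carries the cap. The inlet pipe (55 mm up) runs along -y through a brass ball valve 118 mm from the axis.
- valve_lever (a joint): Angle of the ball valve's lever about its upright spindle (rad). 0 = open: lever along the pipe, pointing away from the bowl (the filter's -y). It grows clockwise seen from above to pi/2 = shut: lever across the pipe, pointing along the filter's -x. Hard stops at both ends; stiff (about 0.2 N m), stays where it is left.
- lever_pivot (a point): Point on the spindle axis of the valve lever, at the height of the lever's grip (111 mm above the bench); fixed to the filter.
- lever_grip (a point): Middle of the lever's black rubber sleeve, 76 mm from the spindle axis; moves with the lever. Sleeve 56 mm long, 16 mm wide, 14 mm tall, free underneath. The point's y axis points from here to the spindle.
- cap: The filter's black plastic cap, loose (about 0.16 kg), held on the neck by a hidden bayonet. Origin on its axis, 1 mm below the lower edge of its round skirt; z up. Skirt 83 mm across, flat top 40 mm above the origin, 94 mm across over the tabs' legs. Anticlockwise seen from above opens it. It has about 2 mm of play on the neck and, turned part way, stays there when let go.
- cap_grip (a point): On the cap's axis, 72 mm above its origin, axes as the cap's: the height to squeeze the tabs. Two grey tabs, 26 mm wide along y, stand at +x and -x of a fixed boss (22 x 30 mm, up to 7 mm below this point) and lean outwards a little; their tops are 11 mm above this point, outer faces 54 mm apart here at rest, 42 mm squeezed, 59 mm at the tops at rest.
- cap_top (a point): On the cap's axis, on its flat top, 40 mm above its origin. A flat arm of each tab runs outwards over this top (along x) to a leg beside the skirt; when the tab is squeezed the arm rises to 13 mm above this point, so fingertips should stay at least 15 mm above it.
- tab_a (a joint): How far the cap's +x tab, a sprung rocker, is pressed in (rad): 0 = released, 0.2 = hard stop (6 mm at the height of cap_grip; 5 N to start, 10 N to hold it in). Pressing draws its foot out of a catch on the neck, free above 0.16. Unless both tabs are in, the cap turns no more than 5 degrees; the feet also catch on lifting, so keep both squeezed until it is off.
- tab_b (a joint): The same for the tab at the cap's -x. With both in, the cap turns freely (under 0.2 N m) until its stop; 0.5 N m there is plainly felt, 3 N m is wrenching.
- neck_rim (a point): Middle of the neck's top rim, 136 mm above the bench, fixed to the filter; the closed cap's axis passes through it. The hidden stop lies 1.45 to 2.15 rad anticlockwise from closed, elsewhere each time: it must be felt. Only within the last 0.3 rad before the stop can the cap lift off; eased back 0.1 rad from the stop it does so without rubbing. Raised 45 mm it is clear of the neck.
- parts_tray: Empty shallow steel tray, loose (0.6 kg), 180 mm along its x, 155 mm along its y, walls 22 mm high and 3 mm thick, floor 3 mm thick. Origin under its centre; z up.
- oil_can: Bystander: the nearest red pump oil can, 217 mm tall, 73 mm across. Origin under it.
- screw_jar: Bystander: the nearest jar with a red lid, 141 mm tall, 80 mm across. Origin under it.
- grease_tin: Bystander: the nearest round tin (food label), 58 mm tall, 75 mm across. Origin under it.

How it is judged:
On the way, in this order (a step that is already met when the one before it is completed fails the run):
1. the valve is shut (value of joint valve_lever above 1.45 rad), for 0.2 s.
2. the cap has been lifted off the neck, the valve still shut (z of cap in the frame of filter above 0.145 m and value of joint valve_lever above 1.45 rad), for 0.1 s.
At the end, for the whole second after the job is handed in: The valve lever is within 0.12 rad of fully shut; the cap stands still on the floor of the steel tray, wholly within its walls (its axis at most 50 mm from the tray's centre along the tray's x and 38 mm along its y), tabs upward (within 0.15 rad) (value of joint valve_lever above 1.45 rad and x of cap in the frame of parts_tray between -0.05 and 0.05 m and y of cap in the frame of parts_tray between -0.038 and 0.038 m and z of cap in the frame of parts_tray below 0.008 m and angle between cap's own z axis and vertical below 0.15 rad and linear speed of cap below 0.02 m/s); the robot touches nothing.
It fails at once if the cap is wrenched: more than 150 N between cap and filter (contact force between cap and filter above 150 N).
It fails at once if the cap is dropped: it falls freely at more than 0.8 m/s (linear speed of cap above 0.8 m/s and contact force between cap and the fingers below 0.2 N).
It fails at once if the oil can, the jar or the tin is pushed more than 40 mm or tipped (distance of any of oil_can, screw_jar, grease_tin from where it was at the start of the episode above 0.04 m or angle between any of oil_can, screw_jar, grease_tin's own z axis and vertical above 0.5 rad).
It also fails if it takes over 58 s, if anything falls off the work surface, if the arm or the gripper's body presses on something with over 40 N, if the wrist force passes 120 N, or if a joint passes its speed limit or range.

ROBOT

A 6-joint arm with a two-finger parallel gripper is mounted at the origin on a cart in front of the work surface, level with it; the furniture and walls round the work are solid. World frame = base frame: x ahead of the robot, y to its left, z up, the work surface at z = 0. Lengths are in m, angles in rad, forces in N, time in s.
With the tool pointing down it reaches from about 0.375 to 0.9 m from the base axis. Payload 3.1 kg.
Tool frame: the origin (TCP) lies where the fingers leave the gripper's body, on its centre line; the fingertips stand 73 mm ahead of it and the grasp point (between the pads) lies 54 mm ahead of it; z points along the fingers, y is the line along which they close (so a half turn about z gives the same grasp; the last joint's range is limited). The gripper opens to 85 mm and grips with 20 to 120 N. Pads are 22 mm wide; open, the fingers measure 114 mm over their backs; the gripper's body (76 mm by 85 mm) begins 54 mm behind the grasp point. The pads swing forward as they close: fully open they stand 13 mm farther back than shut.
Start: joints at [-0.178, 0.527, 1.433, -0, 1.181, -0.178], TCP at [0.625, 0, 0.304] pointing down, gripper open.
Joint ranges: [-3.08, 3.08], [-0.75, 2.2], [0.22, 2.44], [-1.43, 4.57], [0, 2.65], [-2.85, 2.85]. Speed limits (rad/s): [2.79, 2.79, 3.14, 3.14, 3.14, 3.14].

INTERFACE

Orientations are given as a unit quaternion [x, y, z, w].
In Python, from station import manip gives the robot as it stands.
- The arm moves only by the tool step_arm, never from a script. Its argument "moves" is one flat list of numbers, 5 for each row, row after row: the opening, from 0 (shut) to 1 (fully open), then the shift along the world's x, y, z scaled (see below), then the turn about the world's z scaled (see below). In form: [fingers, x, y, z, yaw, fingers, x, y, z, yaw, ...]. A call has 1 to 12 rows; each row is the pose to reach, as a shift and turn from the pose commanded when the call began, turning the shorter way round; what a row does not reach only later rows make up. The controller multiplies each number of a shift by 200 mm and each number of a turn by pi rad. A row lasts 1/8 s, in which the tool goes at most 62.5 mm and 10.7 degrees, less where a joint would pass 70% of its speed; a pose out of reach is approached as far as the arm can. A call with a number of a shift or a turn outside -1 to 1 is refused whole. A call with a gripper value outside its range is refused whole. The fingers move at their own pace and stop on an object; "grip_force" is the grip in N (left out, the last holds). Time passes only in rows, so rows that repeat a pose let the fingers close. It gives the time, the measured TCP pose, the force, the opening and the grip force at its end, in the units of the state.
- manip.sense(): the state, without advancing time (a new reading comes with each control period).
- manip.snapshot(name): name is "scene" or "side" or "wrist"; returns a dict with "color" (384x512x3 uint8, blue, green, red), "z_map" (384x512 float32, m along the optical axis (not along the pixel's ray), 0 where there is no reading), "fovy" (degrees; the focal length in pixels is half the picture's height over the tangent of half this angle, whatever the lens; pixels are square), "cx", "cy" (the principal point, pixels), "R" (3x3) and "t" (3): a world point X has camera coordinates R X + t; the wrist camera has in their place "mount" (4x4, takes a point from camera to tool coordinates, whose origin is the TCP and whose axes are the flange's). Camera axes: x right, y down, z forward; pixel columns grow to the right and rows downward; lengths in m; the calibration is good to about 2 mm. A picture is of the moment at which its call begins: read the wrist's pose just before it.
- manip.sign_off(): hands the job in; it is judged then, once.
The state is a dict: "t": time; "q": joint angles; "qd": joint speeds; "tau": joint torques, N m; "tcp_pos": TCP position; "tool_rot": TCP orientation; "force": force on the tool from outside, world axes, zero at the start; "ft_torque": the same for the moment, N m; "finger_gap": opening from 0.0 (shut) to 1.0 (fully open); "gripper_force": force on a finger pad.
Only numpy, scipy, OpenCV 4.12 (cv2) and the standard library are available. Lean on these libraries where they do the work, as an engineer would, in place of code of your own. Each camera call takes 0.05 s, during which the arm holds its last target. There are 200 camera calls.

## Working session

There is one attempt and no reset: what is moved stays moved. The work goes in short steps, Python scripts to look and compute and a tool call to move; the robot and the scene stay as the last step left them, time stands still between calls to the robot, and variables do not carry over. Pictures are saved under pics/ and viewed, at most 10 in all, crops included, and the job is handed in when it is done.

Besides the shell and the picture viewer there is one more tool, called after "Emit:" as name(argument=value, ...) on one line, values as JSON. step_arm: Moves the arm, as the interface text tells. Its arguments: {"type":"object","properties":{"moves":{"type":"array","items":{"type":"number"}},"grip_force":{"type":"number"}},"required":["moves"]}

```bash
mkdir -p pics; ls
cat > h.py <<'E'
import numpy as np, cv2
from station import manip
def cam(s):
    f=s["color"].shape[0]/2/np.tan(np.radians(s["fovy"])/2)
    return f
def pts(s, R=None,t=None):
    f=cam(s); z=s["z_map"]; v,u=np.mgrid[:z.shape[0],:z.shape[1]]
    P=np.stack([(u-s["cx"])/f*z,(v-s["cy"])/f*z,z],-1)
    if "mount" in s:
        from scipy.spatial.transform import Rotation as Ro
        st=s["st"]; M=np.array(s["mount"])
        P=P@M[:3,:3].T+M[:3,3]
        return P@Ro.from_quat(st["tool_rot"]).as_matrix().T+st["tcp_pos"]
    return (P-np.array(s["t"]))@np.array(s["R"])
def snap(n):
    st=manip.sense(); s=manip.snapshot(n); s["st"]=st; return s
E
python3 - <<'E'
from h import *
a=[]
for n in("scene","side","wrist"):
    s=snap(n); cv2.imwrite(f"pics/{n}0.png",s["color"]); np.savez(f"{n}0.npz",P=pts(s),c=s["color"],z=s["z_map"])
    a.append(s["color"]); print(n,s["fovy"],s.get("t"))
    if n!="wrist": print(-np.array(s["R"]).T@s["t"])
    else: print(s["mount"])
print(manip.sense())
E
```

```text
pics
scene 57.67066113521148 [-0.55704601  0.31756288  0.71473206]
[ 0.2057316  -0.59443335  0.72547354]
side 47.580888725317095 [0.60084529 0.12716092 0.99052647]
[0.67244419 0.76424195 0.56752155]
wrist 58.9474931362124 None
[[ 6.07389851e-04 -9.51422270e-01 -3.07888445e-01  8.01508880e-02]
 [ 9.99999227e-01  2.43945024e-04  1.21893062e-03  1.05791057e-03]
 [-1.08460988e-03 -3.07888947e-01  9.51421683e-01 -6.90534695e-02]
 [ 0.00000000e+00  0.00000000e+00  0.00000000e+00  1.00000000e+00]]
{'t': 0.15, 'q': array([-1.78459584e-01,  5.28270252e-01,  1.43359272e+00, -9.65231252e-06,
        1.18141380e+00, -1.78484261e-01]), 'qd': array([ 0.00224067, -0.00307955, -0.0035346 , -0.00068433,  0.00099072,
        0.00013106]), 'tau': array([ 1.17890530e-03, -4.42742836e+01, -1.78276026e+01, -2.15643640e-04,
        5.61750654e-03, -9.84718270e-06]), 'tcp_pos': array([6.24576236e-01, 1.29128186e-04, 3.03152348e-01]), 'tool_rot': array([ 7.07096507e-01,  7.07116553e-01, -4.83931022e-04, -6.89126356e-04]), 'force': array([-0.10377679, -0.33982646, -0.81059662]), 'ft_torque': array([ 0.00613815,  0.03850721, -0.00460541]), 'gripper_force': 0.0, 'finger_gap': 1.0008140556558196}
```

View pics/scene0.png

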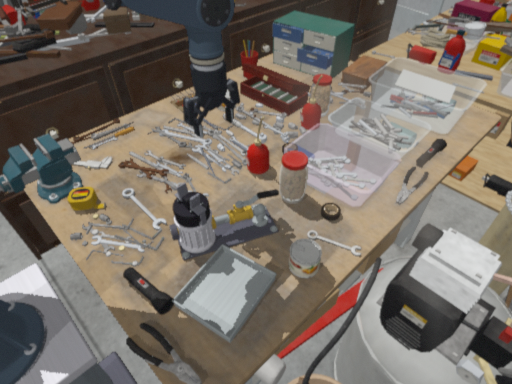

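View pics/side0.png

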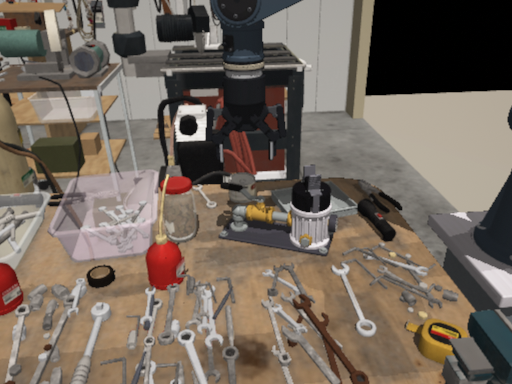

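The scene view shows the cap at about (191,203), the brass valve at (242,213), the black lever at (267,193), the tray at (225,288), jar (293,175), tin (305,258) and oil can (258,158). The side view shows the cap at (311,190) and the valve at (262,215).

Run:
```python
from h import *
d=np.load("scene0.npz");P=d["P"];c=d["c"]
for n,(u,v) in dict(captop=(191,203),tab1=(184,190),tab2=(192,190),valve=(242,213),lever=(267,193),lev2=(275,192),lev3=(260,195),tray=(225,290),jar=(293,160),tin=(305,247),can=(258,150),gaug=(178,232)).items(): print(n,P[v,u].round(3))
def comp(m,name):
    print(name,m.sum(),P[m].min(0).round(3),P[m].max(0).round(3),np.median(P[m],0).round(3))
dark=(c.max(-1)<70)&(d["z"]>0)
Z=P[...,2]
# local height-map crop
cv2.imwrite("pics/crop0.png",cv2.resize(c[170:345,150:340],None,fx=4,fy=3.4,interpolation=cv2.INTER_CUBIC))
```

```text
captop [ 0.469 -0.098  0.169]
tab1 [ 0.484 -0.051  0.167]
tab2 [0.583 0.093 0.002]
valve [ 0.589 -0.129  0.069]
lever [ 0.65  -0.157  0.117]
lev2 [ 0.667 -0.168  0.117]
lev3 [ 0.631 -0.152  0.12 ]
tray [ 0.437 -0.234  0.003]
jar [ 0.772 -0.133  0.139]
tin [ 0.63  -0.306  0.055]
can [0.785 0.016 0.085]
gaug [ 0.438 -0.061  0.062]
```

View pics/crop0.png

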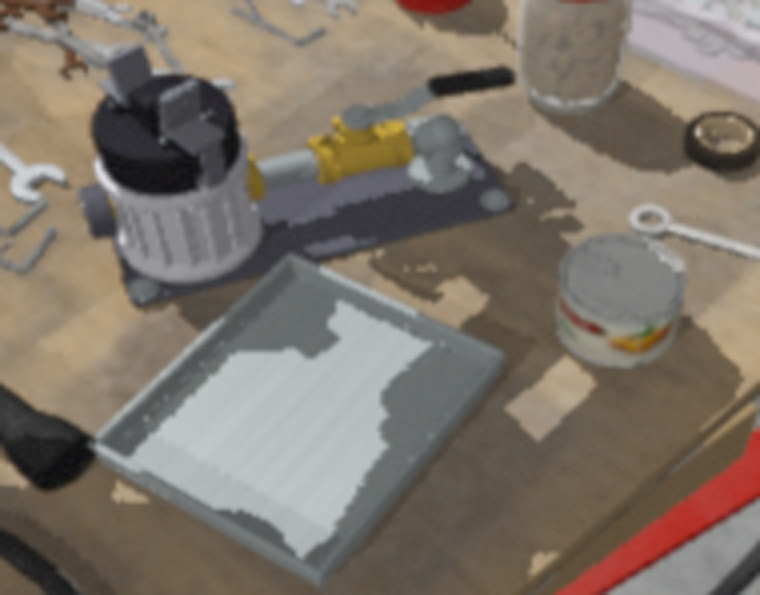

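```bash
cat > m.py <<'E'
from h import *
def an(P,c,z):
    b=c.max(-1); ok=z>0
    Z=P[...,2]; X=P[...,0]; Y=P[...,1]
    r={}
    m=ok&(b<80)&(Z>.1)&(Z<.127)&(X>.5)&(X<.72)&(Y<-.09)&(Y>-.26); r["sleeve"]=m
    m=ok&(abs(Z-.172)<.012)&(abs(X-.475)<.06)&(abs(Y+.08)<.07); r["captop"]=m
    m=ok&(Z>.188)&(Z<.23)&(abs(X-.475)<.06)&(abs(Y+.08)<.07); r["tabs"]=m
    m=ok&(Z>.016)&(Z<.03)&(X>.28)&(X<.62)&(Y<-.1)&(Y>-.4)&(b<200); r["traywall"]=m
    return r
if __name__=="__main__":
  for n in("scene","side","wrist"):
    d=np.load(n+"0.npz");P=d["P"]
    for k,m in an(P,d["c"],d["z"]).items():
        if m.sum()<15: continue
        q=P[m][:,:2].astype(np.float32); (cx,w,a)=cv2.minAreaRect(q)
        print(n,k,m.sum(),"rect",np.round(cx,3),np.round(w,3),round(a,1),"zmed",np.median(P[m][:,2]).round(3), "zmax",P[m][:,2].max().round(3), q.mean(0).round(3))
E
python3 m.py
```

```text
scene sleeve 125 rect [ 0.589 -0.133] [0.019 0.183] 68.6 zmed 0.117 zmax 0.125 [ 0.632 -0.152]
scene captop 263 rect [ 0.479 -0.072] [0.029 0.059] 3.6 zmed 0.168 zmax 0.184 [ 0.478 -0.072]
scene traywall 1164 rect [ 0.455 -0.227] [0.328 0.254] 0.3 zmed 0.023 zmax 0.03 [ 0.437 -0.221]
side sleeve 146 rect [ 0.632 -0.141] [0.018 0.104] 63.7 zmed 0.114 zmax 0.12 [ 0.651 -0.147]
side captop 263 rect [ 0.483 -0.07 ] [0.027 0.06 ] 1.8 zmed 0.172 zmax 0.184 [ 0.483 -0.068]
side traywall 473 rect [ 0.445 -0.252] [0.205 0.346] 71.2 zmed 0.023 zmax 0.03 [ 0.411 -0.222]
wrist sleeve 1005 rect [ 0.653 -0.152] [0.016 0.053] 60.4 zmed 0.116 zmax 0.119 [ 0.653 -0.15 ]
wrist captop 2009 rect [ 0.482 -0.066] [0.03  0.051] 2.0 zmed 0.164 zmax 0.183 [ 0.482 -0.06 ]
wrist traywall 869 rect [ 0.475 -0.201] [0.138 0.327] 59.8 zmed 0.023 zmax 0.03 [ 0.416 -0.194]
```

View pics/wrist0.png

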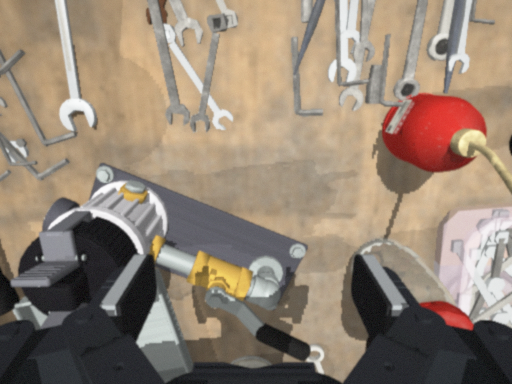

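The wrist view shows the plate edge running from (105,165) to (308,245), the valve at (222,272) and the lever sleeve at (280,338). The lever points about 8° past the pipe line. I'll push it with closed fingers from its +y side, so I go there first.

Emit:
step_arm(moves=[0,0.1,-0.25,0,0,0,0.25,-0.575,0,0,0,0.25,-0.575,-0.3,0,0,0.25,-0.575,-0.5,0,0,0.25,-0.575,-0.6,0,0,0.25,-0.575,-0.665,0,0,0.25,-0.575,-0.665,0,0,0.25,-0.575,-0.665,0], grip_force=40)

```text
t: 1.15
tcp_pos: [0.676, -0.115, 0.1727]
tool_rot: [0.707, 0.707, 0.001, 0.001]
force: [-0.0, 0.9, 0.4]
finger_gap: 0.001
gripper_force: 0.0
```

Run:
```python
import numpy as np
# finger path: sleeve contact along arc from angle -30 to -111.5, offset 25mm normal
p=np.array([.587,-.1145]); c0=np.array([.675,-.115])
for a in np.radians(np.linspace(-30,-113,12)):
    d=np.array([np.cos(a),np.sin(a)]); n=np.array([-d[1],d[0]])
    print(np.degrees(a).round(),((p+.074*d+.025*n-c0)/.2).round(3))
```

```text
-30.0 [-0.057 -0.074]
-38.0 [-0.07  -0.124]
-45.0 [-0.09  -0.171]
-53.0 [-0.116 -0.216]
-60.0 [-0.148 -0.256]
-68.0 [-0.184 -0.293]
-75.0 [-0.225 -0.324]
-83.0 [-0.27  -0.349]
-90.0 [-0.317 -0.368]
-98.0 [-0.367 -0.381]
-105.0 [-0.418 -0.387]
-113.0 [-0.47  -0.387]
```

Emit:
step_arm(moves=[0,-0.06,-0.08,0,0,0,-0.07,-0.125,0,0,0,-0.09,-0.17,0,0,0,-0.116,-0.216,0,0,0,-0.148,-0.256,0,0,0,-0.184,-0.293,0,0,0,-0.225,-0.324,0,0,0,-0.27,-0.349,0,0,0,-0.317,-0.368,0,0,0,-0.367,-0.381,0,0,0,-0.4,-0.387,0,0,0,-0.42,-0.387,0,0])

```text
t: 2.65
tcp_pos: [0.5908, -0.1927, 0.1711]
tool_rot: [0.707, 0.707, 0.0, 0.0]
force: [2.9, 1.3, 0.4]
finger_gap: -0.001
gripper_force: 1.5
```

Emit:
step_arm(moves=[0,-0.025,0,0,0,0,-0.05,0,0,0,0,-0.05,0,0,0])

```text
t: 3.02
tcp_pos: [0.5805, -0.1925, 0.171]
tool_rot: [0.707, 0.707, -0.0, -0.0]
force: [1.6, 0.3, 0.1]
finger_gap: 0.001
gripper_force: 1.0
```

Emit:
step_arm(moves=[0,-0.02,0.008,0,0,0,-0.035,0.014,0,0,0,-0.035,0.014,0,0])

```text
t: 3.4
tcp_pos: [0.5789, -0.1919, 0.1716]
tool_rot: [0.707, 0.707, 0.003, 0.007]
force: [13.6, -2.5, -7.0]
finger_gap: 0.004
gripper_force: 6.4
```

Emit:
step_arm(moves=[0,0.1,-0.04,0,0,0,0.1,-0.04,0.3,0,0.9,0.1,-0.04,0.6,0,0.9,-0.1,0.2,0.9,0,0.9,-0.3,0.4,1.0,0,0.9,-0.47,0.6,1.0,0,0.9,-0.47,0.6,1.0,0,0.9,-0.47,0.6,1.0,0])

```text
t: 4.4
tcp_pos: [0.4793, -0.0695, 0.3709]
tool_rot: [0.707, 0.707, -0.001, -0.0]
force: [0.1, 0.0, -0.2]
finger_gap: 0.901
gripper_force: 0.0
```

```bash
cat > w.py <<'E'
from h import *; import sys
k=sys.argv[1]
s=snap("wrist"); cv2.imwrite(f"pics/w{k}.png",s["color"]); np.savez(f"w{k}.npz",P=pts(s),c=s["color"],z=s["z_map"])
P=pts(s); print(s["st"]["tcp_pos"].round(4),s["st"]["force"].round(1))
from m import an
for k,m in an(P,s["color"],s["z_map"]).items():
    if m.sum()<15: continue
    n,lab,stt,_=cv2.connectedComponentsWithStats(m.astype(np.uint8))
    for i in range(1,n):
        if stt[i,4]<60: continue
        q=P[lab==i]; print(k,stt[i],np.round(cv2.minAreaRect(q[:,:2].astype(np.float32))[0],4),np.round(cv2.minAreaRect(q[:,:2].astype(np.float32))[1:][0],3),round(cv2.minAreaRect(q[:,:2].astype(np.float32))[2],1),"z",np.percentile(q[:,2],[2,50,98]).round(3))
E
python3 w.py 1
```

```text
[ 0.4793 -0.0695  0.3709] [ 0.1  0.  -0.2]
sleeve [310 248  33  43 613] [ 0.559  -0.1829] [0.052 0.014] 65.0 z [0.111 0.117 0.118]
captop [237 151  34   9 283] [ 0.4805 -0.044 ] [0.006 0.026] 89.5 z [0.173 0.181 0.183]
captop [237 168  35  25 822] [ 0.481  -0.0697] [0.029 0.021] 0.3 z [0.16  0.163 0.165]
captop [239 201  32  20 585] [ 0.4814 -0.0938] [0.026 0.01 ] 1.1 z [0.161 0.176 0.182]
traywall [121 172  48  79 517] [ 0.3415 -0.1526] [0.036 0.114] 14.4 z [0.017 0.024 0.03 ]
traywall [274 210   8  21  63] [ 0.5128 -0.1645] [0.005 0.031] 12.9 z [0.02  0.023 0.025]
traywall [166 264 132  62 790] [ 0.4481 -0.2853] [0.185 0.065] 14.8 z [0.016 0.022 0.025]
```

View pics/w1.png

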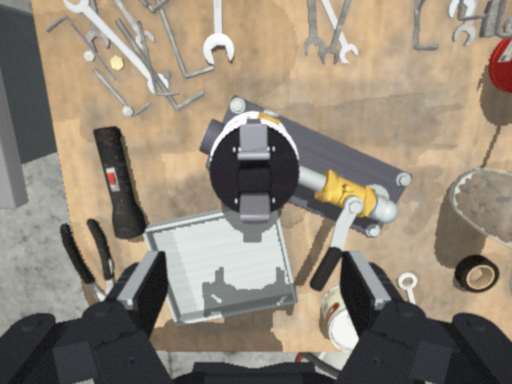

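The lever now reads (0.559,-0.183), which matches fully shut. The cap's tabs are at (254,140) and (256,207), lined up along world y, with the boss centre at about (0.481,-0.070). The tray is at about (215,265). I'll yaw -90° and descend over the tabs.

Emit:
step_arm(moves=[1,0.005,0,-0.1,-0.5,1,0.005,0,-0.2,-0.5,1,0.005,0,-0.25,-0.5,1,0.005,0,-0.25,-0.5,1,0.005,0,-0.25,-0.5,1,0.005,0,-0.25,-0.5,1,0.005,0,-0.25,-0.5,1,0.005,0,-0.25,-0.5,1,0.005,0,-0.25,-0.5,1,0.005,0,-0.25,-0.5])

```text
t: 5.7
tcp_pos: [0.4819, -0.0709, 0.3201]
tool_rot: [1.0, -0.0, -0.001, 0.0]
force: [0.6, 0.2, 0.4]
finger_gap: 1.0
gripper_force: 0.0
```

```bash
python3 w.py 2; python3 -c "
from station import manip
s=manip.sense();print(s['q'].round(3),s['tool_rot'].round(4))"
```

```text
[ 0.4819 -0.0709  0.3201] [0.6 0.2 0.4]
sleeve [ 368   63   68   44 1458] [ 0.5597 -0.1844] [0.055 0.016] 66.1 z [0.113 0.116 0.118]
captop [ 239  181   31   40 1152] [ 0.4811 -0.0701] [0.029 0.022] 0.5 z [0.16  0.163 0.165]
captop [281 183  18  46 672] [ 0.4813 -0.0943] [0.026 0.01 ] 1.4 z [0.161 0.179 0.182]
captop [210 184  19  46 672] [ 0.4804 -0.046 ] [0.026 0.01 ] 1.0 z [0.161 0.179 0.182]
traywall [466  47  32  13  91] [ 0.5877 -0.2971] [0.029 0.003] 65.5 z [0.016 0.022 0.03 ]
traywall [374 100  94  21 106] [ 0.5333 -0.2453] [0.002 0.097] 12.3 z [0.02  0.022 0.024]
traywall [ 381  105   92  165 1449] [ 0.4302 -0.3006] [0.096 0.202] 74.2 z [0.016 0.021 0.025]
traywall [ 278  124   82  169 1155] [ 0.4165 -0.1412] [0.2   0.094] 3.4 z [0.017 0.023 0.03 ]
[-0.376  0.321  1.75  -0.     1.072  1.195] [ 1.e+00  1.e-04 -5.e-04  0.e+00]
```

View pics/w2.png

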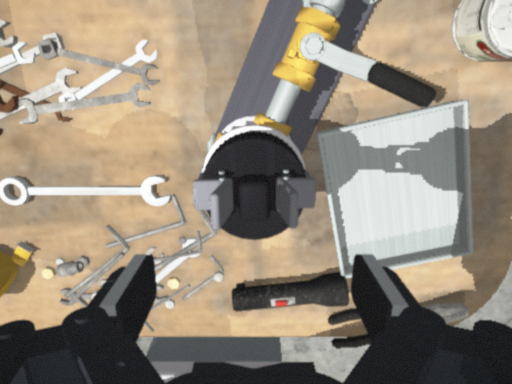

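The two tabs sit at image (210,195) and (295,195), midway at (0.481,-0.070), and the tool is at (0.482,-0.071), so it is aligned. Next I descend and squeeze.

Emit:
step_arm(moves=[1,-0.003,0.002,-0.2,0,1,-0.003,0.002,-0.35,0,1,-0.003,0.002,-0.46,0,1,-0.003,0.002,-0.46,0], grip_force=45)

```text
t: 6.25
tcp_pos: [0.4798, -0.0693, 0.2272]
tool_rot: [1.0, 0.0, -0.002, -0.001]
force: [-0.1, 0.8, 0.6]
finger_gap: 1.002
gripper_force: 0.0
```

Emit:
step_arm(moves=[0.3,0,0,0,0,0.3,0,0,0,0,0.3,0,0,0,0,0.3,0,0,0,0,0.3,0,0,0,0,0.3,0,0,0,0])

```text
t: 7.0
tcp_pos: [0.4816, -0.0699, 0.2311]
tool_rot: [1.0, 0.0, 0.002, 0.001]
force: [-2.0, -1.0, 8.0]
finger_gap: 0.487
gripper_force: 46.0
```

Emit:
step_arm(moves=[0.3,0,0,0.01,0,0.3,0,0,0.01,0.03,0.3,0,0,0.01,0.06,0.3,0,0,0.01,0.09,0.3,0,0,0.01,0.12,0.3,0,0,0.01,0.12,0.3,0,0,0.01,0.12,0.3,0,0,0.01,0.12])

```text
t: 8.0
tcp_pos: [0.4805, -0.0691, 0.2312]
tool_rot: [0.982, 0.187, 0.0, 0.0]
force: [0.9, 0.5, 1.1]
finger_gap: 0.495
gripper_force: 46.2
```

```bash
cat > y.py <<'E'
from h import *
from scipy.spatial.transform import Rotation as Ro
s=manip.sense(); x=Ro.from_quat(s["tool_rot"]).as_matrix()[:,0]
print(s["t"],"yaw",np.arctan2(x[1],x[0]).round(4),"F",s["force"].round(1),"T",s["ft_torque"].round(2),s["tcp_pos"].round(4),"gap",round(s["finger_gap"]*85,1),"gf",round(s["gripper_force"],1))
E
python3 y.py; python3 w.py 3
```

```text
8.0 yaw 0.3763 F [0.9 0.5 1.1] T [-0.   -0.02 -0.04] [ 0.4805 -0.0691  0.2312] gap 42.0 gf 46.2
[ 0.4805 -0.0691  0.2312] [0.9 0.5 1.1]
sleeve [ 455  133   57   78 2273] [ 0.5593 -0.1827] [0.053 0.015] 66.0 z [0.11  0.116 0.118]
captop [ 230  235   48   59 2611] [ 0.4802 -0.0686] [0.03  0.022] 21.1 z [0.16  0.163 0.165]
captop [ 165  239   56   78 1961] [ 0.4745 -0.0496] [0.028 0.018] 56.5 z [0.162 0.179 0.183]
captop [ 288  238   54   78 1940] [ 0.4892 -0.0861] [0.018 0.028] 76.8 z [0.162 0.179 0.183]
tabs [  30  271  171  113 9393] [ 0.4705 -0.0344] [0.03  0.043] 28.4 z [0.191 0.215 0.229]
tabs [ 306  271  178  113 9416] [ 0.4973 -0.101 ] [0.03  0.044] 16.8 z [0.191 0.215 0.229]
traywall [334 180 170  30 482] [ 0.5218 -0.2078] [0.027 0.148] 21.6 z [0.02  0.023 0.024]
traywall [ 457  211   55  129 1371] [ 0.4714 -0.3069] [0.135 0.007] 12.9 z [0.016 0.022 0.024]
traywall [ 222  333   91   24 1091] [ 0.3275 -0.1448] [0.023 0.09 ] 24.2 z [0.016 0.024 0.03 ]
```

The boss has turned with the tool (21°), so both tabs are in. Continuing.

Emit:
step_arm(moves=[0.3,0,0,0,0.04,0.3,0,0,0,0.08,0.3,0,0,0,0.12,0.3,0,0,0,0.16,0.3,0,0,0,0.2,0.3,0,0,0,0.24,0.3,0,0,0,0.28,0.3,0,0,0,0.3,0.3,0,0,0,0.3,0.3,0,0,0,0.3])

```text
t: 9.3
tcp_pos: [0.4809, -0.0692, 0.2312]
tool_rot: [0.791, 0.612, 0.001, 0.001]
force: [1.9, 0.5, 1.1]
finger_gap: 0.49
gripper_force: 46.2
```

```bash
python3 y.py
```

```text
9.3 yaw 1.3181 F [1.9 0.5 1.1] T [ 0.16 -0.38 -0.02] [ 0.4809 -0.0692  0.2312] gap 41.7 gf 46.2
```

Emit:
step_arm(moves=[0.3,0,0,0,0.01,0.3,0,0,0,0.02,0.3,0,0,0,0.03,0.3,0,0,0,0.03,0.3,0,0,0,0.03])

```text
t: 9.93
tcp_pos: [0.4807, -0.0694, 0.2311]
tool_rot: [0.76, 0.649, 0.0, 0.0]
force: [1.8, -0.1, 2.6]
finger_gap: 0.494
gripper_force: 46.4
```

```bash
python3 y.py
```

```text
9.925 yaw 1.4138 F [ 1.8 -0.1  2.6] T [-0.07 -0.42  0.03] [ 0.4807 -0.0694  0.2311] gap 42.0 gf 46.4
```

Step by 0.02 (0.063 rad) per call, watching torque.

Emit:
step_arm(moves=[0.3,0,0,0,0.01,0.3,0,0,0,0.02,0.3,0,0,0,0.02,0.3,0,0,0,0.02])

```text
t: 10.42
tcp_pos: [0.4806, -0.0693, 0.2311]
tool_rot: [0.74, 0.673, 0.0, 0.0]
force: [2.2, -0.5, 5.2]
finger_gap: 0.49
gripper_force: 46.5
```

```bash
python3 y.py
```

```text
10.425 yaw 1.4769 F [ 2.2 -0.5  5.2] T [-0.12 -0.43 -0.01] [ 0.4806 -0.0693  0.2311] gap 41.7 gf 46.5
```

Emit:
step_arm(moves=[0.3,0,0,0,0.01,0.3,0,0,0,0.02,0.3,0,0,0,0.02,0.3,0,0,0,0.02])

```text
t: 10.92
tcp_pos: [0.4805, -0.0693, 0.2311]
tool_rot: [0.718, 0.696, 0.0, 0.0]
force: [2.0, -0.4, 6.0]
finger_gap: 0.488
gripper_force: 46.5
```

```bash
python3 y.py
```

```text
10.925 yaw 1.5397 F [ 2.  -0.4  6. ] T [-0.12 -0.44  0.01] [ 0.4805 -0.0693  0.2311] gap 41.5 gf 46.5
```

Emit:
step_arm(moves=[0.3,0,0,0,0.01,0.3,0,0,0,0.02,0.3,0,0,0,0.02,0.3,0,0,0,0.02])

```text
t: 11.42
tcp_pos: [0.4806, -0.0693, 0.2311]
tool_rot: [0.696, 0.718, 0.0, 0.0]
force: [2.0, -1.4, 6.0]
finger_gap: 0.485
gripper_force: 46.5
```

```bash
python3 y.py
```

```text
11.425 yaw 1.6025 F [ 2.  -1.4  6. ] T [-0.11 -0.39  0.04] [ 0.4806 -0.0693  0.2311] gap 41.2 gf 46.5
```

Emit:
step_arm(moves=[0.3,0,0,0,0.01,0.3,0,0,0,0.02,0.3,0,0,0,0.02,0.3,0,0,0,0.02])

```text
t: 11.92
tcp_pos: [0.4798, -0.0695, 0.2311]
tool_rot: [0.674, 0.739, -0.0, -0.0]
force: [-0.4, -2.8, 7.4]
finger_gap: 0.493
gripper_force: 46.5
```

```bash
python3 y.py
```

```text
11.925 yaw 1.6624 F [-0.4 -2.8  7.4] T [-0.47  0.02 -0.65] [ 0.4798 -0.0695  0.2311] gap 41.9 gf 46.5
```

Emit:
step_arm(moves=[0.3,0,0,0,0.005,0.3,0,0,0,0.005])

```text
t: 12.18
tcp_pos: [0.4798, -0.0696, 0.2311]
tool_rot: [0.669, 0.743, -0.0, -0.001]
force: [-0.2, -3.3, 6.9]
finger_gap: 0.49
gripper_force: 46.8
```

```bash
python3 y.py; python3 w.py 4|grep capt
```

```text
12.175 yaw 1.6759 F [-0.2 -3.3  6.9] T [-0.5  -0.01 -1.09] [ 0.4798 -0.0696  0.2311] gap 41.7 gf 46.8
captop [ 230  235   48   59 2616] [ 0.4811 -0.07  ] [0.022 0.03 ] 5.2 z [0.16  0.163 0.165]
captop [ 287  239   55   78 1967] [ 0.5005 -0.0663] [0.028 0.018] 62.3 z [0.162 0.179 0.183]
captop [ 166  240   54   76 1930] [ 0.4613 -0.0703] [0.018 0.028] 38.9 z [0.162 0.179 0.183]
```

The stop is clear, with torque building from 0.65 to 1.1 N m. I'll ease back about 0.13 rad and lift slowly.

Emit:
step_arm(moves=[0.3,0,0,0,-0.02,0.3,0,0,0,-0.043,0.3,0,0,0,-0.043,0.3,0,0,0.02,-0.043,0.3,0,0,0.05,-0.043,0.3,0,0,0.05,-0.043])

```text
t: 12.98
tcp_pos: [0.4799, -0.069, 0.2408]
tool_rot: [0.716, 0.698, -0.0, -0.001]
force: [-0.4, -0.5, -2.1]
finger_gap: 0.486
gripper_force: 46.0
```

```bash
python3 y.py; python3 w.py 5|grep capt
```

```text
12.975 yaw 1.5458 F [-0.4 -0.5 -2.1] T [ 0.01 -0.01 -0.03] [ 0.4799 -0.069   0.2408] gap 41.4 gf 46.0
captop [ 230  226   48   68 3038] [ 0.4811 -0.0692] [0.03  0.022] 89.4 z [0.162 0.173 0.174]
captop [171 231  51  70 817] [ 0.4566 -0.0657] [0.023 0.026] 69.9 z [0.161 0.177 0.184]
captop [286 230  51  71 809] [ 0.5062 -0.0672] [0.026 0.024] 15.6 z [0.161 0.177 0.184]
captop [160 237  13  38 157] [ 0.4383 -0.0695] [0.02  0.005] 88.6 z [0.16  0.16  0.161]
captop [336 238  11  33 122] [ 0.5242 -0.0706] [0.005 0.018] 4.2 z [0.16  0.16  0.161]
```

Emit:
step_arm(moves=[0.3,0,0,0.05,0,0.3,0,0,0.12,0,0.3,0,0,0.22,0,0.3,0,0,0.34,0,0.3,0,0,0.44,0,0.3,0,0,0.5,0,0.3,0,0,0.5,0])

```text
t: 13.9
tcp_pos: [0.4807, -0.0693, 0.3421]
tool_rot: [0.716, 0.698, 0.001, 0.001]
force: [0.4, 0.3, -2.5]
finger_gap: 0.488
gripper_force: 46.0
```

```bash
python3 y.py
python3 - <<'E'
from h import *
s=snap("scene"); cv2.imwrite("pics/s2.png",s["color"]); np.savez("s2.npz",P=pts(s),c=s["color"],z=s["z_map"])
allq=[]
for n in("w1","w2","scene0"):
    d=np.load(n+".npz");P=d["P"];c=d["c"].astype(int);Z=P[...,2]
    sat=c.max(-1)-c.min(-1)
    m=(d["z"]>0)&(Z>.019)&(Z<.026)&(sat<25)&(P[...,0]>.31)&(P[...,0]<.56)&(P[...,1]<-.12)&(P[...,1]>-.33)
    m2=(d["z"]>0)&(abs(Z-.003)<.004)&(sat<18)&(c.mean(-1)>90)&(P[...,0]>.31)&(P[...,0]<.56)&(P[...,1]<-.12)&(P[...,1]>-.33)
    for nm,mm in(("wall",m),("floor",cv2.morphologyEx(m2.astype(np.uint8),cv2.MORPH_OPEN,np.ones((5,5)))>0)):
        k,lab,st,_=cv2.connectedComponentsWithStats(mm.astype(np.uint8),connectivity=8)
        q=np.concatenate([P[lab==i] for i in range(1,k) if st[i,4]>=25])[:,:2]
        r=cv2.minAreaRect(q.astype(np.float32)); print(n,nm,len(q),np.round(r[0],4),np.round(r[1],3),round(r[2],1))
E
```

```text
13.9 yaw 1.5457 F [ 0.4  0.3 -2.5] T [ 0.04  0.04 -0.11] [ 0.4807 -0.0693  0.3421] gap 41.4 gf 46.0
w1 wall 1592 [ 0.431  -0.2077] [0.184 0.219] 12.8
w1 floor 9991 [ 0.4374 -0.2408] [0.174 0.144] 12.8
w2 wall 2987 [ 0.4308 -0.2076] [0.185 0.219] 12.4
w2 floor 16809 [ 0.4349 -0.2389] [0.172 0.148] 12.8
scene0 wall 672 [ 0.4276 -0.2384] [0.202 0.164] 13.0
scene0 floor 3973 [ 0.439  -0.2339] [0.17  0.145] 13.3
```

View pics/s2.png

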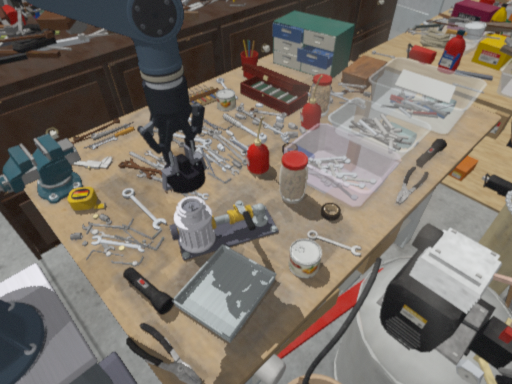

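The cap is off and held at (184,175). The tray is empty, centred near (0.436,-0.239) from the floor fits. Moving over it and lowering.

Emit:
step_arm(moves=[0.3,-0.05,-0.2,0,0,0.3,-0.12,-0.45,0,0,0.3,-0.18,-0.7,0,0,0.3,-0.222,-0.85,0,0,0.3,-0.222,-0.85,-0.2,0,0.3,-0.222,-0.85,-0.4,0,0.3,-0.222,-0.85,-0.6,0,0.3,-0.222,-0.85,-0.75,0,0.3,-0.222,-0.85,-0.85,0,0.3,-0.222,-0.85,-0.92,0,0.3,-0.222,-0.85,-0.95,0,0.3,-0.222,-0.85,-0.95,0])

```text
t: 15.45
tcp_pos: [0.436, -0.2392, 0.1508]
tool_rot: [0.716, 0.698, -0.0, -0.0]
force: [0.3, 0.5, -2.4]
finger_gap: 0.489
gripper_force: 46.1
```

```bash
python3 y.py
python3 - <<'E'
from h import *
s=snap("wrist"); P=pts(s); cv2.imwrite("pics/w6.png",s["color"])
E
```

```text
15.45 yaw 1.5457 F [ 0.3  0.5 -2.4] T [-0.01 -0.04 -0.01] [ 0.436  -0.2392  0.1508] gap 41.5 gf 46.1
```

View pics/w6.png

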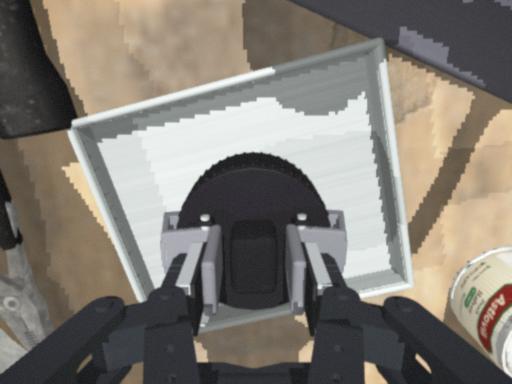

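The cap at (255,230) hangs inside the tray's walls, which run from (75,125) to (410,285). Lowering slowly.

Emit:
step_arm(moves=[0.3,0,0,-0.02,0,0.3,0,0,-0.04,0,0.3,0,0,-0.06,0,0.3,0,0,-0.07,0,0.3,0,0,-0.075,0,0.3,0,0,-0.08,0,0.3,0,0,-0.08,0])

```text
t: 16.38
tcp_pos: [0.436, -0.2392, 0.1349]
tool_rot: [0.716, 0.698, 0.0, -0.0]
force: [-0.7, 0.3, -2.4]
finger_gap: 0.49
gripper_force: 46.1
```

Emit:
step_arm(moves=[0.3,0,0,-0.005,0,0.3,0,0,-0.01,0,0.3,0,0,-0.01,0])

```text
t: 16.75
tcp_pos: [0.436, -0.2394, 0.1334]
tool_rot: [0.716, 0.698, -0.0, 0.0]
force: [-2.0, -0.2, 3.5]
finger_gap: 0.493
gripper_force: 46.5
```

Contact (+6 N). Release gently, then open fully and rise.

Emit:
step_arm(moves=[0.6,0,0,0.005,0,0.7,0,0,0.005,0,0.85,0,0,0.005,0,1,0,0,0.005,0,1,0,0,0.005,0,1,0,0,0.005,0])

```text
t: 17.5
tcp_pos: [0.436, -0.2392, 0.1339]
tool_rot: [0.716, 0.698, 0.0, 0.0]
force: [-0.3, 0.2, -0.4]
finger_gap: 0.999
gripper_force: 0.0
```

Emit:
step_arm(moves=[1,0,0,0.05,0,1,0,0,0.15,0,1,0,0,0.35,0,1,0,0,0.6,0,1,0,0,0.9,0,1,0,0,1,0,1,0,0,1,0])

```text
t: 18.38
tcp_pos: [0.4364, -0.2395, 0.3363]
tool_rot: [0.716, 0.698, 0.0, 0.003]
force: [0.1, 0.2, 0.2]
finger_gap: 0.999
gripper_force: 0.0
```

```bash
python3 y.py
python3 - <<'E'
from h import *
s=snap("wrist"); P=pts(s); c=s["color"]; Z=P[...,2]; z=s["z_map"]>0
for n,m in dict(boss=z&(abs(Z-.067)<.004)&(np.hypot(P[...,0]-.436,P[...,1]+.239)<.03), tops=z&(Z>.077)&(Z<.095)&(np.hypot(P[...,0]-.436,P[...,1]+.239)<.05), sleeve=z&(Z>.106)&(Z<.122)&(c.max(-1)<80)&(P[...,0]>.5)&(P[...,1]<-.12)).items():
    if m.sum()<30: print(n,m.sum()); continue
    r=cv2.minAreaRect(P[m][:,:2].astype(np.float32)); print(n,m.sum(),np.round(r[0],4),np.round(r[1],3),round(r[2],1),np.percentile(P[m][:,2],[5,50,95]).round(3))
cv2.imwrite("pics/w7.png",c)
E
```

```text
18.375 yaw 1.5458 F [0.1 0.2 0.2] T [-0.05  0.01  0.04] [ 0.4364 -0.2395  0.3363] gap 84.9 gf 0.0
boss 669 [ 0.4382 -0.2404] [0.03  0.049] 89.7 [0.063 0.066 0.069]
tops 392 [ 0.4371 -0.2402] [0.025 0.058] 89.2 [0.078 0.083 0.085]
sleeve 1260 [ 0.558  -0.1847] [0.054 0.015] 64.6 [0.111 0.116 0.118]
```

View pics/w7.png

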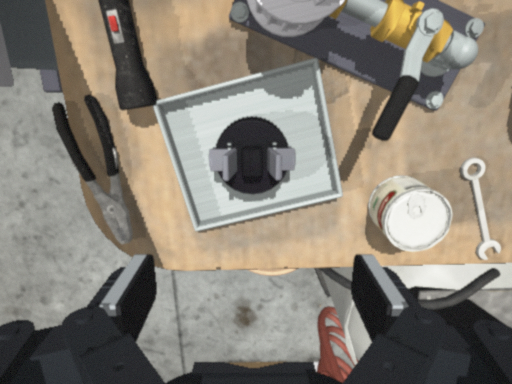

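The cap stands upright at (252,158), central in the tray, and the lever at (400,105) is still shut.

```bash
python3 -c "
from station import manip
print(manip.sign_off())"
```

```text
the job is handed in; nothing more can be done
None
```

The job is handed in at about 18 s of the 58 s allowed: the valve is shut, the cap came off after I felt its stop at about 1.1 N m, and the cap is upright near the tray's centre; the sign-off returned no verdict.

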